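# Put away the piece on the banding wheel and set up the next one

## Robot

A 7-joint arm with a two-finger parallel gripper is mounted at the origin on the work surface. World frame = base frame: x ahead of the robot, y to its left, z up, the work surface at z = 0. Lengths are in m, angles in rad, forces in N, time in s.
With the tool pointing down it reaches from about 0.425 to 0.925 m from the base axis. Payload 6.8 kg.
Tool frame: the origin (TCP) lies on the centre line of the jaws, within the pads' length; the fingertips stand 11 mm ahead of it and the grasp point (between the pads) lies 8 mm behind it; z points along the fingers, y is the direction in which the jaws open and shut (so a half turn about z gives the same grasp; the last joint's range is limited). The gripper opens to 85 mm and grips with 20 to 120 N. Pads are 22 mm wide; open, the fingers measure 114 mm over their backs; the gripper's body (76 mm by 85 mm) begins 54 mm behind the grasp point. The pads swing forward as they close: fully open they stand 13 mm farther back than shut.
Start: joints at [-1.224, 0.477, 0.022, 1.555, -0.011, 1.109, -0.083], TCP at [0.297, 0.606, 0.242] pointing down, gripper open.
Joint ranges: [-2.96, 2.96], [-0.34, 2.1], [-1.41, 1.46], [0.24, 2.44], [-1.37, 4.51], [0.17, 1.92], [-2.96, 2.96]. Speed limits (rad/s): [2.39, 2.39, 3.14, 3.14, 3.14, 3.14, 3.14].

## Interface

Orientations are given as a rotation vector (axis times angle).
In Python, from bench import r gives the robot as it stands.
- The arm moves only by the tool send_rows, never from a script. Its argument "deltas" is a list of rows, each a list of 7 numbers: the opening, from 0 (shut) to 1 (fully open), then the shift along the tool's x, y, z as a fraction of full scale, then the turn, a rotation vector about the tool's x, y, z as a fraction of full scale. In form: [[hand, x, y, z, ax, ay, az], ...]. A call has 1 to 20 rows; each row is the pose to reach, as a shift and turn from the pose commanded when the call began, along the tool's axes at that moment, turning the shorter way round; what a row does not reach only later rows make up. Full scale, the value 1, is 150 mm for a shift and 180 degrees for a turn. A row lasts 1/12 s, in which the tool goes at most 41.7 mm and 7.16 degrees, less where a joint would pass 70% of its speed; a pose out of reach is approached as far as the arm can. A call with a number of a shift or a turn outside -1 to 1 is refused whole. A call with a gripper value outside its range is refused whole. The fingers move at their own pace and stop on an object; "squeeze" is the grip in N (left out, the last holds). Time passes only in rows, so rows that repeat a pose let the fingers close. It gives the time, the measured TCP pose, the force and the opening at its end, in the units of the state.
- r.get_obs(): the state, without advancing time (a new reading comes with each control period).
- r.grab_frame(name): name is "side" or "top" or "wrist"; returns a dict with "pixels" (384x512x3 uint8, red, green, blue), "camera_matrix" (3x3 intrinsics, pixels), "rvec" (rotation vector, rad) and "tvec" (3), from world to camera coordinates, as OpenCV has them. Camera axes: x right, y down, z forward; pixel columns grow to the right and rows downward; lengths in m; the calibration is good to about 2 mm. The wrist camera is an equidistant fisheye: a pixel r from the principal point sees the ray r / f radians off the axis. A picture is of the moment at which its call begins. There is no depth.
- r.hand_in(): hands the job in, once; it reports no verdict.
The state is a dict: "clock": time; "joints": joint angles; "qvel": joint speeds; "tau": joint torques, N m; "tcp_pos": TCP position; "orientation": TCP orientation; "contact_force": force on the tool from outside, world axes, zero at the start; "moment": the same for the moment, N m; "grip_width": finger opening in m.
Only numpy, scipy, OpenCV 4.12 (cv2) and the standard library are available. Lean on these libraries where they do the work, as an engineer would, in place of code of your own. Each camera call takes 0.05 s, during which the arm holds its last target. There are 200 camera calls.

## Task

The piece on the banding wheel is finished: put it away gently where its kind is kept (the mug hangs by its handle on the empty hook of the mug rack; the bottle vase stands upright on the ware board, in a free place beside the other vases). Only then take the piece waiting on the kiln shelf and set it gently, upright and centred, on the empty banding wheel. It may be the mug or the vase that is on the wheel, so look first, and do not disturb the ware, brush pot or glaze jar already there.

Things in the scene. Friction and masses are not known exactly. Their poses are not given: they have to be found in the camera images.
- mug: The loose mug, off-white, two blue lines, 0.2 to 0.4 kg: 66 mm across, straight, 95 mm tall, wall 5 mm, mouth up. Origin centre of underside, z up. Handle along +x: ear of 11 mm round bar in the xz plane, 15 to 84 mm up, reaching 73 mm from the axis; its clear loop is 33 to 61 mm from the axis, 27 to 70 mm up. Starts upright, any yaw, on the wheel or the kiln shelf.
- mug_loop (a point): Centre of the clear loop of the mug's handle, at (47, 0, 49) mm in the mug's frame.
- vase: The loose bottle vase, off-white, two blue lines, 0.3 to 0.55 kg, round, 145 mm tall: foot 52 mm across, belly 72 mm at 35 to 50 mm up, straight neck 28 mm in diameter from 88 to 136 mm up, lip 33 mm. Origin centre of underside, z up. Starts upright on the wheel or the kiln shelf, whichever the mug is not on.
- wheel: The banding wheel (potter's turntable): fixed grey foot 136 mm across, flat dark round head 170 mm across, top 85 mm above the table, spinning freely about the vertical. Origin under its centre at table height. The piece on it at the start, up to 12 mm off centre, is the finished one.
- wheel_top (a point): Centre of the wheel head's top face, 85 mm above the table.
- kiln_shelf: A square plate 140 x 140 x 15 mm fixed on three props, top 85 mm above the table; the next piece waits on it, near its middle. Origin under its centre at table height. Wheel and kiln shelf can stand in each other's place.
- rack: The mug rack, fixed, of wood: base plank 18 mm thick (x -80 to +50, y +-260 mm), posts at y = +-245 mm, 243 mm tall, and a rail 18 mm thick at z = 192 to 218 mm. Origin on the table under the middle of the rail's front face; -x out of that face towards the robot, y along the rail, z up. Three hooks stick out of the rail at y = 170, 0, -170 mm; two already carry a mug.
- hook_a: One of three equal fixed hooks of flat steel strip 16 mm wide (along y) and 6 mm thick; its place on the rail differs from start to start. Origin on the rail's front face 205 mm above the table, axes as the rack's. The strip runs level along -x with its top at z = 4 mm, and at x = -92 to -98 mm turns up to a square tip whose top is at z = 20 mm.
- hook_b: One of three equal fixed hooks of flat steel strip 16 mm wide (along y) and 6 mm thick; its place on the rail differs from start to start. Origin on the rail's front face 205 mm above the table, axes as the rack's. The strip runs level along -x with its top at z = 4 mm, and at x = -92 to -98 mm turns up to a square tip whose top is at z = 20 mm.
- hook_c: One of three equal fixed hooks of flat steel strip 16 mm wide (along y) and 6 mm thick; its place on the rail differs from start to start. Origin on the rail's front face 205 mm above the table, axes as the rack's. The strip runs level along -x with its top at z = 4 mm, and at x = -92 to -98 mm turns up to a square tip whose top is at z = 20 mm.
- hook_a_seat (a point): Middle of the top face of hook_a's level strip, 75 mm out from the rail's face and 17 mm short of the inside of its upturned tip: the point over which a handle hangs.
- hook_b_seat (a point): Middle of the top face of hook_b's level strip, 75 mm out from the rail's face and 17 mm short of the inside of its upturned tip: the point over which a handle hangs.
- hook_c_seat (a point): Middle of the top face of hook_c's level strip, 75 mm out from the rail's face and 17 mm short of the inside of its upturned tip: the point over which a handle hangs.
- hung_mug_1: A loose mug like mug already hanging by its handle on a hook. Origin at the centre of its handle loop, about 10 mm below the hook's origin and 75 mm out from the rail; axes as the rack's. Its mouth points to the rack's -y side and a little up: it reaches 70 mm from its hook to -y, 45 mm to +y and 105 mm below the hook.
- hung_mug_2: The other hanging mug, as hung_mug_1 but mirrored: its mouth points to +y, it reaches 70 mm from its hook to +y and 45 mm to -y.
- ware_board: The ware board: a plank 360 mm long (its x axis) and 120 mm wide (its y axis), fixed on two battens, top 38 mm above the table. Origin under its centre at table height.
- board_vase_1: A vase of the same shape and size as vase standing loose on the ware board; origin at the centre of its underside.
- board_vase_2: A second such vase on the ware board, 85 to 105 mm from the first along the board; origin at the centre of its underside. Beside the pair, at one end of the board or the other, there is room for one more.
- brush_pot: A loose terracotta pot 70 mm across at its mouth with brushes standing in it, at most 85 mm across and 180 mm tall in all; origin at the centre of its underside.
- glaze_jar: A loose dark jar with a white lid, 72 mm across and 82 mm tall; origin at the centre of its underside.
Not all that is in view belongs to the job. Leave any turquoise or yellow look-alike of the mug alone.

How it is judged:
On the way:
1. the piece that began on the wheel is put away and let go (mug hung or vase on the ware board) while the other still waits where it stood on the kiln shelf, moved less than 30 mm (((((distance between mug_loop and hook_a_seat below 0.04 m and contact force between mug and hook_a above 1 N) or (distance between mug_loop and hook_b_seat below 0.04 m and contact force between mug and hook_b above 1 N) or (distance between mug_loop and hook_c_seat below 0.04 m and contact force between mug and hook_c above 1 N)) and contact force between the fingers and mug below 0.1 N and distance of vase from where it was at the start of the episode below 0.03 m and horizontal distance between vase and kiln_shelf below 0.1 m) or (x of vase in the frame of ware_board between -0.165 and 0.165 m and y of vase in the frame of ware_board between -0.045 and 0.045 m and z of vase in the frame of ware_board between 0.034 and 0.042 m and angle between vase's own z axis and vertical below 0.08 rad and contact force between the fingers and vase below 0.1 N and distance of mug from where it was at the start of the episode below 0.03 m and horizontal distance between mug and kiln_shelf below 0.1 m))), for 0.2 s.
At the end, for the whole second after the job is handed in: Mug on the wheel at first: it hangs on a hook (loop within 40 mm of the seat) and the vase stands on the wheel. Vase at first: it stands on the ware board (axis within 165 mm along, 45 mm across) and the mug on the wheel. Upright to 0.08 rad, centred on the wheel to 12 mm, at rest (((((distance between mug_loop and hook_a_seat below 0.04 m and contact force between mug and hook_a above 1 N) or (distance between mug_loop and hook_b_seat below 0.04 m and contact force between mug and hook_b above 1 N) or (distance between mug_loop and hook_c_seat below 0.04 m and contact force between mug and hook_c above 1 N)) and horizontal distance between vase and wheel_top below 0.012 m and z of vase in the frame of wheel_top between -0.004 and 0.004 m and angle between vase's own z axis and vertical below 0.08 rad and linear speed of each of mug, vase below 0.05 m/s) or (x of vase in the frame of ware_board between -0.165 and 0.165 m and y of vase in the frame of ware_board between -0.045 and 0.045 m and z of vase in the frame of ware_board between 0.034 and 0.042 m and angle between each of vase, mug's own z axis and vertical below 0.08 rad and horizontal distance between mug and wheel_top below 0.012 m and z of mug in the frame of wheel_top between -0.004 and 0.004 m and linear speed of each of mug, vase below 0.05 m/s))); the robot touches nothing.
It fails at once if a mug that already hung is knocked out of place (its handle moved more than 30 mm) (distance of any of hung_mug_1, hung_mug_2 from where it was at the start of the episode above 0.03 m).
It fails at once if a vase already on the ware board, the brush pot or the glaze jar is pushed more than 20 mm (distance of any of board_vase_1, board_vase_2, brush_pot, glaze_jar from where it was at the start of the episode above 0.02 m).
It fails at once if the vase is knocked over, or the mug falls to the table (angle between vase's own z axis and vertical above 0.8 rad or (height (world z) of mug_loop below 0.09 m and angle between mug's own z axis and vertical above 0.8 rad)).
It fails at once if a piece is set down hard (over 60 N on the wheel, the ware board or a hook) (contact force between any of vase, mug and wheel above 60 N or contact force between vase and ware_board above 60 N or contact force between mug and hook_a above 60 N or contact force between mug and hook_b above 60 N or contact force between mug and hook_c above 60 N).
It also fails if it takes over 61 s, if anything falls off the work surface, if the arm or the gripper's body presses on something with over 40 N, if the wrist force passes 120 N, or if a joint passes its speed limit or range.

## Working session

There is one attempt and no reset: what is moved stays moved. The work goes in short steps, Python scripts to look and compute and a tool call to move; the robot and the scene stay as the last step left them, time stands still between calls to the robot, and variables do not carry over. Pictures are saved under pics/ and viewed, about 8 in all and at most 12, crops included, and the job is handed in when it is done.

Besides the shell and the picture viewer there is one more tool, called after ">>>" as name([rows], argument=value, ...), one row to a line, values as JSON. send_rows: Moves the arm, as the interface text tells. Shift numbers are shares of 150 mm and turn numbers shares of 180 degrees, none past 1 either way. Its arguments: {"type":"object","properties":{"deltas":{"type":"array","items":{"type":"array","items":{"type":"number"}}},"squeeze":{"type":"number"}},"required":["deltas"]}

```bash
mkdir -p pics; ls; cat > h.py <<'E'
from bench import r
import numpy as np, cv2, pickle
from scipy.spatial.transform import Rotation as R
def snap(n,tag):
    f=r.grab_frame(n); pickle.dump(f,open(f'pics/{tag}.pkl','wb')); cv2.imwrite(f'pics/{tag}.png',f['pixels'][:,:,::-1]); return f
def load(tag): return pickle.load(open(f'pics/{tag}.pkl','rb'))
def ray(f,u,v,fish=False):
    K=np.array(f['camera_matrix']);Rm=R.from_rotvec(np.ravel(f['rvec'])).as_matrix();t=np.ravel(f['tvec'])
    d=np.array([(u-K[0,2])/K[0,0],(v-K[1,2])/K[1,1],1.])
    if fish:
        th=np.hypot(d[0],d[1]); d=np.array([*(d[:2]/max(th,1e-9)*np.sin(th)),np.cos(th)])
    return -Rm.T@t, Rm.T@d
def atz(f,u,v,z,fish=False):
    c,d=ray(f,u,v,fish); return (c+d*(z-c[2])/d[2]).round(4)
def proj(f,P,fish=False):
    K=np.array(f['camera_matrix']);p=R.from_rotvec(np.ravel(f['rvec'])).as_matrix()@np.array(P)+np.ravel(f['tvec'])
    if fish:
        q=np.hypot(p[0],p[1]);th=np.arctan2(q,p[2]);a=p[:2]/q*th
    else: a=p[:2]/p[2]
    return (a*[K[0,0],K[1,1]]+K[:2,2]).round(1)
def to_tool(P,rotz=None):
    o=r.get_obs();M=R.from_rotvec(o['orientation']).as_matrix()
    return (M.T@(np.array(P)-o['tcp_pos'])/0.15).round(3)
E
python3 - <<'E'
from h import *
a=snap('top','top0')['pixels'];b=snap('side','side0')['pixels']
o=r.get_obs();print(o);print(R.from_rotvec(o['orientation']).as_matrix().round(3))
for t in('top0','side0'):
    f=load(t);print(ray(f,256,192),f['camera_matrix'])
    cv2.imwrite(f'pics/{t}b.png',cv2.resize(f['pixels'][:,:,::-1],(800,600),interpolation=cv2.INTER_CUBIC))
E
```

```text
pics
{'clock': 0.1, 'joints': array([-1.22411202,  0.4777322 ,  0.02231326,  1.55634441, -0.01147677,
        1.10927724, -0.08309531]), 'qvel': array([ 0.00093576, -0.00152201, -0.00066606, -0.00281911, -0.00253786,
        0.0017884 , -0.00123276]), 'tau': array([ 3.85170497e-03, -5.97756708e+01,  1.61342919e+00, -2.81954205e+01,
        1.27842525e-02,  5.05714313e-03,  1.34475710e-05]), 'tcp_pos': array([0.29628135, 0.60593615, 0.2414159 ]), 'orientation': array([-7.08084011e-01, -3.06050342e+00,  2.53658252e-03]), 'contact_force': array([ 1.3460348 , -0.64365823, -0.25102557]), 'moment': array([-0.00383894, -0.04832349,  0.05244186]), 'grip_width': 0.08536062436355975}
[[-0.898  0.439 -0.001]
 [ 0.439  0.898 -0.002]
 [-0.    -0.002 -1.   ]]
(array([0.47087356, 0.0278761 , 1.15708036]), array([ 0.0320365 , -0.0203878 , -0.99934929])) [[374.79287599   0.         252.05166389]
 [  0.         374.79287599 189.94665471]
 [  0.           0.           1.        ]]
(array([ 0.43571247, -0.99711112,  1.07460607]), array([ 0.07598718,  0.72211531, -0.68759873])) [[412.373639     0.         256.94931012]
 [  0.         412.373639   190.6140868 ]
 [  0.           0.           1.        ]]
```

View pics/top0b.png

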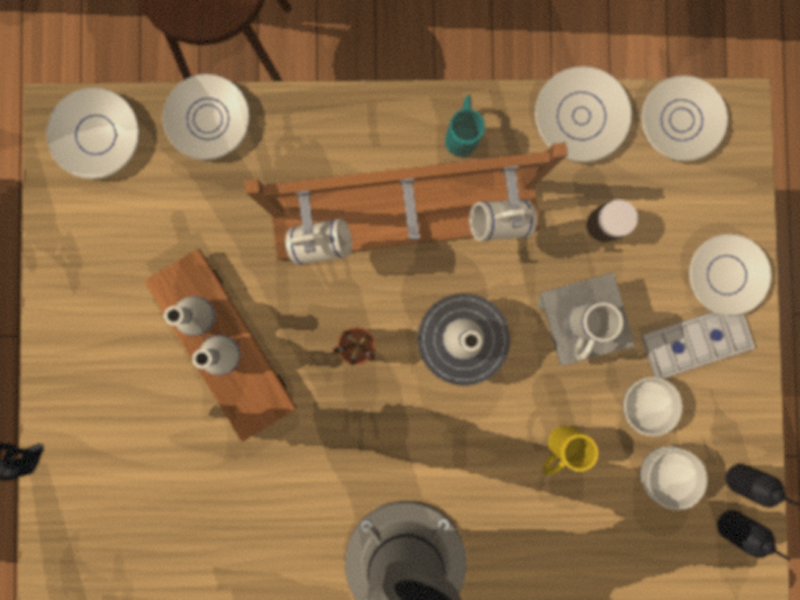

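View pics/side0b.png

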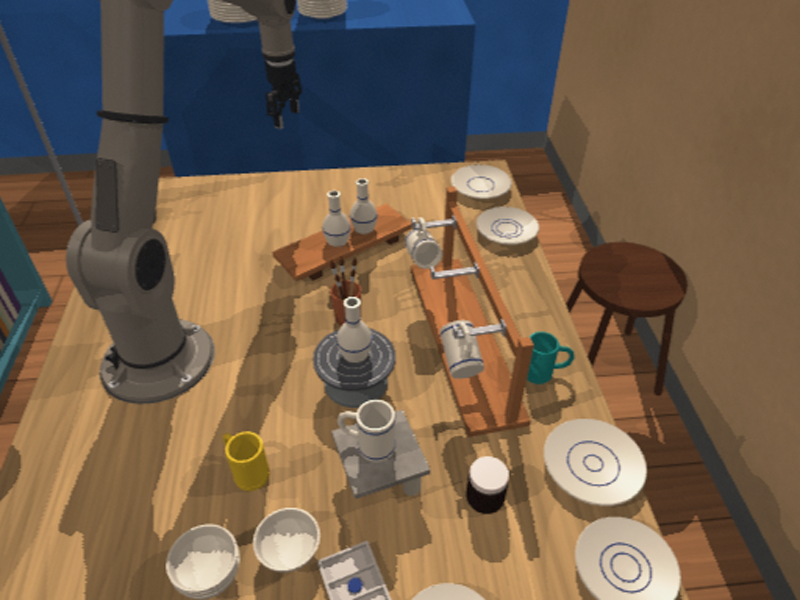

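The vase stands on the wheel, with its lip at (471,340) and the wheel centre at (464,338). The mug is on the shelf, mouth at (603,323) and handle towards (584,352). The board vases' lips are at (173,316) and (202,359), so the free place is at the board's near end, corners (243,440) and (294,408). The brush pot is at (356,346).

```bash
python3 - <<'E'
from h import *
f=load('top0');g=load('side0')
T=lambda u,v,z:atz(f,u/1.5625,v/1.5625,z)
S=lambda u,v,z:atz(g,u/1.5625,v/1.5625,z)
print('wheel',T(464,338,.085),'side',S(354,357,.085))
print('vase lip',T(471,340,.23),S(352,303,.23))
C=[T(*c,.038) for c in((147,280),(200,250),(294,408),(243,440))];print('board',C,np.mean(C,0))
print('bv',T(173,316,.183),T(202,359,.183),S(362,184,.183),S(334,195,.183))
print('brush',T(356,346,.1)); 
print('mug rim',T(603,323,.18),S(377,415,.18),'handle end',T(583,354,.16))
print('shelf',T(586,319,.085))
print('jar',T(618,219,.082))
print('hook0 tip',T(412,237,.22),'hung2',T(318,242,.195),T(502,220,.195))
E
```

```text
wheel [ 0.4343 -0.1102  0.085 ] side [ 0.4342 -0.1167  0.085 ]
vase lip [ 0.436  -0.1026  0.23  ] [ 0.4376 -0.1091  0.23  ]
board [array([0.5507, 0.487 , 0.038 ]), array([0.607 , 0.3863, 0.038 ]), array([0.3043, 0.2086, 0.038 ]), array([0.2455, 0.3052, 0.038 ])] [0.426875 0.346775 0.038   ]
bv [0.4801 0.3844 0.183 ] [0.4084 0.3365 0.183 ] [0.4834 0.3659 0.183 ] [0.4128 0.3247 0.183 ]
brush [0.4229 0.0865 0.1   ]
mug rim [ 0.4597 -0.3311  0.18  ] [ 0.4665 -0.3361  0.18  ] handle end [ 0.4071 -0.3029  0.16  ]
shelf [ 0.4663 -0.3349  0.085 ]
jar [ 0.6507 -0.4     0.082 ]
hook0 tip [ 0.602  -0.0118  0.22  ] hung2 [0.5989 0.1422 0.195 ] [ 0.6322 -0.1623  0.195 ]
```

>>> send_rows([
  [1,-0.75,-1,-0.55,0,0,0],
  [1,-0.75,-1,-0.55,0,0,0],
  [1,-0.75,-1,-0.55,0,0,0],
  [1,-0.75,-1,-0.55,0,0,0],
  [1,-0.75,-1,-0.55,0,0,0],
])

```text
clock: 0.52
tcp_pos: [0.332, 0.4197, 0.3252]
orientation: [-0.709, -3.06, 0.001]
contact_force: [1.6, 0.2, 0.2]
grip_width: 0.0856
```

>>> send_rows([
  [1,-0.75,-1,0,0,0,0],
  [1,-0.75,-1,0,0,0,0],
  [1,-0.75,-1,0,0,0,0],
  [1,-0.75,-1,0,0,0,0],
  [1,-0.75,-1,0,0,0,0],
])

```text
clock: 0.93
tcp_pos: [0.3674, 0.2327, 0.3245]
orientation: [-0.716, -3.059, 0.002]
contact_force: [-0.7, -0.3, 0.1]
grip_width: 0.0851
```

>>> send_rows([
  [1,-0.75,-1,0,0,0,0],
  [1,-0.75,-1,0,0,0,0],
  [1,-0.75,-1,0,0,0,0],
  [1,-0.75,-1,0,0,0,0],
  [1,-0.75,-1,0,0,0,0],
])

```text
clock: 1.35
tcp_pos: [0.4019, 0.0489, 0.3247]
orientation: [-0.716, -3.059, 0.0]
contact_force: [-0.4, 0.4, 0.2]
grip_width: 0.0853
```

>>> send_rows([
  [1,-0.66,-0.85,0,0,0,0],
  [1,-0.66,-0.85,0,0,0,0],
  [1,-0.66,-0.85,0,0,0,0],
  [1,-0.66,-0.85,0,0,0,0],
  [1,-0.66,-0.85,0,0,0,0],
  [1,-0.66,-0.85,0,0,0,0],
  [1,-0.66,-0.85,0,0,0,0],
])

```text
clock: 1.93
tcp_pos: [0.4347, -0.1036, 0.3245]
orientation: [-0.708, -3.06, -0.0]
contact_force: [-0.2, -0.8, -0.9]
grip_width: 0.0857
```

```bash
python3 - <<'E'
from h import *
f=snap('wrist','w1')
cv2.imwrite('pics/w1b.png',cv2.resize(f['pixels'][:,:,::-1],(800,600),interpolation=cv2.INTER_CUBIC))
print(f['camera_matrix'],ray(f,256,192,True))
for P in [(.4347,-.1036,.23),(.4343,-.1102,.085),(.4597,-.333,.18)]: print(proj(f,P,True)*1.5625)
E
```

```text
[[297.31863964   0.         255.49742472]
 [  0.         297.31863964 190.30485893]
 [  0.           0.           1.        ]] (array([ 0.36769703, -0.07178642,  0.45611288]), array([ 0.26737271, -0.12978532, -0.95481286]))
[401.25    307.03125]
[393.125   254.53125]
[154.21875 434.0625 ]
```

View pics/w1b.png

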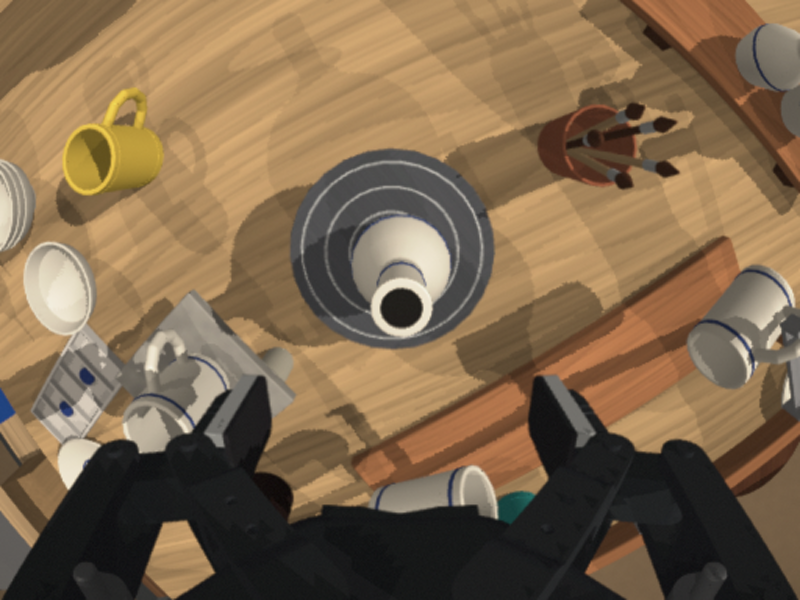

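The lip at (401,306) is exactly where the projection under the TCP predicts, so I go straight down.

>>> send_rows([
  [1,0,0,0.25,0,0,0],
  [1,0,0,0.45,0,0,0],
  [1,0,0,0.65,0,0,0],
  [1,0,0,0.8,0,0,0],
  [1,0,0,0.89,0,0,0],
  [1,0,0,0.89,0,0,0],
  [1,0,0,0.89,0,0,0],
  [0.5,0,0,0.89,0,0,0],
  [0.4,0,0,0.89,0,0,0],
  [0.3,0,0,0.89,0,0,0],
  [0.2,0,0,0.89,0,0,0],
  [0,0,0,0.89,0,0,0],
  [0,0,0,0.89,0,0,0],
  [0,0,0,0.89,0,0,0],
  [0,0,0,0.89,0,0,0],
  [0,0,0,0.89,0,0,0],
  [0,0,0,0.89,0,0,0],
], squeeze=45)

```text
clock: 3.4
tcp_pos: [0.4356, -0.1039, 0.1919]
orientation: [0.708, 3.06, 0.001]
contact_force: [-1.2, 1.6, 6.1]
grip_width: 0.0272
```

```bash
python3 - <<'E'
from h import *
f=load('w1');W=lambda u,v,z:atz(f,u/1.5625,v/1.5625,z,True)
e=[W(*p,.085) for p in((292,249),(494,249),(392,150),(392,347))];print(e,np.mean(e[:2],0),np.mean(e[2:],0))
t=load('top0');s=1.5625
for u in[(419,338),(509,338),(464,294),(464,384)]:print(atz(t,u[0]/s,u[1]/s,.085))
g=load('side0');c=g['pixels'][80:190,165:265,::-1];c2=t['pixels'][150:290,85:205,::-1]
cv2.imwrite('pics/c.png',np.hstack([cv2.resize(c,(400,440),interpolation=2),cv2.resize(c2,(377,440),interpolation=2)]))
E
```

```text
[array([ 0.3928, -0.1831,  0.085 ]), array([ 0.4662, -0.0334,  0.085 ]), array([ 0.358 , -0.0737,  0.085 ]), array([ 0.5069, -0.1472,  0.085 ])] [ 0.4295  -0.10825  0.085  ] [ 0.43245 -0.11045  0.085  ]
[ 0.4353 -0.0279  0.085 ]
[ 0.4333 -0.1927  0.085 ]
[ 0.5149 -0.1116  0.085 ]
[ 0.3506 -0.1088  0.085 ]
```

View pics/c.png

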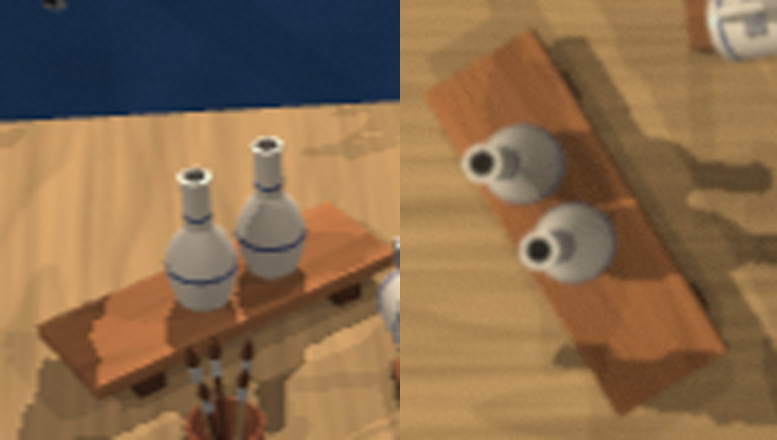

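The vase is gripped at 27 mm, and the board is clear at its near end. Next I lift it and carry it over the brush pot on an arc.

>>> send_rows([
  [0,0,0,-0.08,0,0,0],
  [0,0,0,-0.2,0,0,0],
  [0,0,0,-0.4,0,0,0],
  [0,0,0,-0.6,0,0,0],
  [0,0,0,-0.8,0,0,0],
  [0,0,0,-0.89,0,0,0],
  [0,0,0,-0.89,0,0,0],
])

```text
clock: 3.98
tcp_pos: [0.4361, -0.1045, 0.3271]
orientation: [0.707, 3.056, 0.003]
contact_force: [-0.4, -0.6, -4.7]
grip_width: 0.0278
```

>>> send_rows([
  [0,0.08,0.16,0,0,0,0],
  [0,0.16,0.34,0,0,0,0],
  [0,0.25,0.53,0,0,0,0],
  [0,0.34,0.73,0,0,0,0],
  [0,0.43,0.93,0,0,0,0],
  [0,0.43,0.93,0,0,0,0],
])

```text
clock: 4.48
tcp_pos: [0.4369, 0.0564, 0.3225]
orientation: [-0.694, -3.06, -0.0]
contact_force: [-0.1, 0.2, -5.1]
grip_width: 0.0272
```

>>> send_rows([
  [0,0.07,0.09,0,0,0,-0.035],
  [0,0.14,0.17,0,0,0,-0.07],
  [0,0.21,0.26,0,0,0,-0.105],
  [0,0.28,0.35,0,0,0,-0.14],
  [0,0.35,0.43,0,0,0,-0.175],
  [0,0.42,0.52,0,0,0,-0.21],
  [0,0.49,0.6,0,0,0,-0.245],
  [0,0.56,0.69,0,0,0,-0.28],
  [0,0.56,0.69,0,0,0,-0.314],
  [0,0.56,0.69,0,0,0,-0.314],
  [0,0.56,0.69,0,0,0,-0.314],
])

```text
clock: 5.4
tcp_pos: [0.4076, 0.1784, 0.3231]
orientation: [0.819, -3.03, 0.002]
contact_force: [0.2, -0.5, -5.1]
grip_width: 0.0272
```

```bash
python3 - <<'E'
from h import *
o=r.get_obs();print(o);print(R.from_rotvec(o['orientation']).as_matrix().round(3)); print(to_tool([.328,.2885,.325]))
f=snap('wrist','w2')
cv2.imwrite('pics/w2b.png',cv2.resize(f['pixels'][:,:,::-1],(800,600),interpolation=cv2.INTER_CUBIC))
for P in [(.41,.335,.183),(.328,.2885,.038),(.3043,.2086,.038),(.2455,.3052,.038)]: print(proj(f,P,True)*1.5625)
E
```

```text
{'clock': 5.4, 'joints': array([-8.80375996e-01, -1.64411387e-03,  3.30284912e-01,  1.98565891e+00,
        1.26207980e-03,  1.16088889e+00,  1.54844478e+00]), 'qvel': array([ 0.00410074, -0.00794835,  0.0109505 , -0.007187  ,  0.00210323,
        0.00280667, -0.01962934]), 'tau': array([-6.15395699e-01, -2.78758764e+01, -5.55747561e-01, -3.10276508e+01,
       -7.81614566e-02, -1.93661917e-02,  3.72580094e-01]), 'tcp_pos': array([0.4075876 , 0.178405  , 0.32305859]), 'orientation': array([ 8.19346871e-01, -3.02966869e+00,  2.44482405e-03]), 'contact_force': array([ 0.16997975, -0.45094547, -5.05749502]), 'moment': array([-0.05124191, -0.01745892,  0.01078035]), 'grip_width': 0.027190512099432906}
[[-0.864 -0.504 -0.003]
 [-0.504  0.864 -0.002]
 [ 0.003 -0.001 -1.   ]]
[ 0.088  0.901 -0.013]
[590.    396.875]
[545.15625 231.40625]
[487.8125  163.59375]
[602.96875 168.4375 ]
```

View pics/w2b.png

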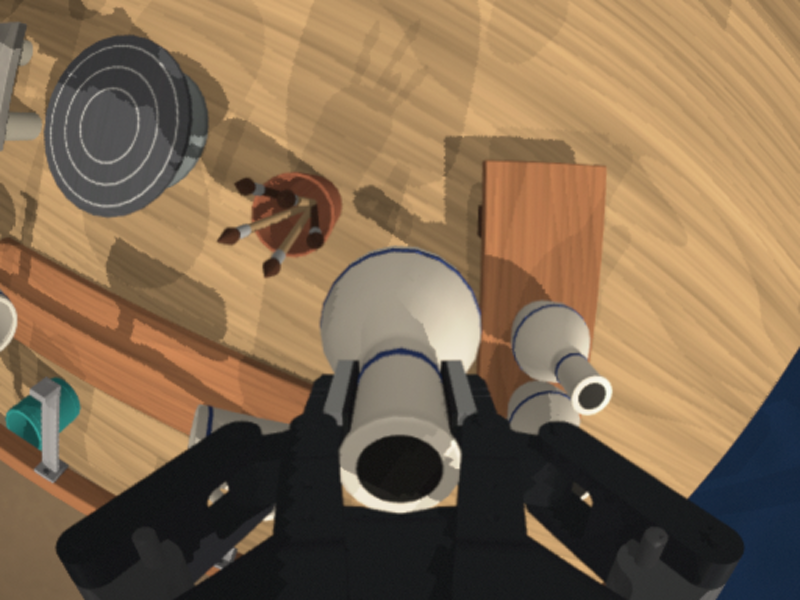

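Board corners and the neighbour's lip at (591,394) match the predictions, so I move over the free place and start down.

>>> send_rows([
  [0,0.02,0.2,0,0,0,0],
  [0,0.04,0.4,0,0,0,0],
  [0,0.06,0.6,0,0,0,0],
  [0,0.08,0.75,0,0,0,0],
  [0,0.088,0.9,0,0,0,0],
  [0,0.088,0.9,0,0,0,0],
  [0,0.088,0.9,0,0,0,0],
  [0,0.088,0.9,0,0,0,0],
])

```text
clock: 6.12
tcp_pos: [0.329, 0.288, 0.3243]
orientation: [0.821, -3.032, 0.001]
contact_force: [1.1, -0.2, -4.5]
grip_width: 0.0278
```

>>> send_rows([
  [0,0,0,0.15,0,0,0],
  [0,0,0,0.3,0,0,0],
  [0,0,0,0.45,0,0,0],
  [0,0,0,0.6,0,0,0],
  [0,0,0,0.75,0,0,0],
  [0,0,0,0.9,0,0,0],
  [0,0,0,1,0,0,0],
  [0,0,0,1,0,0,0],
  [0,0,0,1,0,0,0],
])

```text
clock: 6.87
tcp_pos: [0.329, 0.2878, 0.1746]
orientation: [0.821, -3.031, 0.002]
contact_force: [0.4, 0.9, -3.7]
grip_width: 0.0272
```

```bash
python3 - <<'E'
from h import *
o=r.get_obs();print(o['clock'],o['tcp_pos'],o['contact_force'],o['joints'].round(3));print(R.from_rotvec(o['orientation']).as_matrix().round(3)); print(to_tool([.328,.2885,.145]))
E
```

```text
6.8667 [0.32898613 0.28783484 0.17455076] [ 0.39829473  0.88712451 -3.72105211] [-1.016  0.173  0.172  2.177 -0.04   0.796  1.281]
[[-0.863 -0.505 -0.001]
 [-0.505  0.863 -0.002]
 [ 0.001 -0.001 -1.   ]]
[0.003 0.007 0.197]
```

>>> send_rows([
  [0,0,0,0.07,0,0,0],
  [0,0,0,0.12,0,0,0],
  [0,0,0,0.15,0,0,0],
  [0,0,0,0.165,0,0,0],
  [0,0,0,0.175,0,0,0],
  [0,0,0,0.185,0,0,0],
  [0,0,0,0.19,0,0,0],
  [0,0,0,0.195,0,0,0],
  [0,0,0,0.195,0,0,0],
  [0,0,0,0.195,0,0,0],
])

```text
clock: 7.7
tcp_pos: [0.3285, 0.2891, 0.1457]
orientation: [-0.825, 3.031, 0.0]
contact_force: [0.1, 0.6, -5.4]
grip_width: 0.027
```

Still hanging free (-5.4 N), so I go down in small steps.

>>> send_rows([
  [0,0,0,0.005,0,0,0],
  [0,0,0,0.01,0,0,0],
  [0,0,0,0.015,0,0,0],
  [0,0,0,0.015,0,0,0],
])

```text
clock: 8.03
tcp_pos: [0.329, 0.2896, 0.1449]
orientation: [-0.825, 3.031, 0.002]
contact_force: [-3.8, -3.3, 15.5]
grip_width: 0.0274
```

It is down, so I release and rise.

>>> send_rows([
  [0.35,0,0,0,0,0,0],
  [0.5,0,0,0,0,0,0],
  [0.65,0,0,0,0,0,0],
  [0.8,0,0,0,0,0,0],
  [0.8,0,0,0,0,0,0],
  [0.8,0,0,-0.1,0,0,0],
  [0.8,0,0,-0.3,0,0,0],
  [0.8,0,0,-0.55,0,0,0],
  [0.8,0,0,-0.8,0,0,0],
  [0.8,0,0,-1,0,0,0],
  [0.8,0,0,-1,0,0,0],
])

```text
clock: 8.95
tcp_pos: [0.3307, 0.2914, 0.2992]
orientation: [-0.823, 3.023, 0.01]
contact_force: [0.6, 0.4, -0.1]
grip_width: 0.0681
```

```bash
python3 - <<'E'
from h import *
f=snap('wrist','w3')
s=snap('side','s3')
a=cv2.resize(f['pixels'][:,:,::-1],(440,330),interpolation=cv2.INTER_AREA)
b=cv2.resize(s['pixels'][90:190,160:270,::-1],(363,330),interpolation=2)[:, :360]
cv2.imwrite('pics/w3b.png',np.hstack([a,b]))
o=r.get_obs();print(o['tcp_pos'],o['contact_force'],R.from_rotvec(o['orientation']).as_matrix().round(3))
E
```

```text
[0.32886637 0.28955025 0.29420188] [-0.52070581  0.95085904 -0.22026587] [[-0.862 -0.507  0.002]
 [-0.507  0.862  0.002]
 [-0.003  0.001 -1.   ]]
```

View pics/w3b.png

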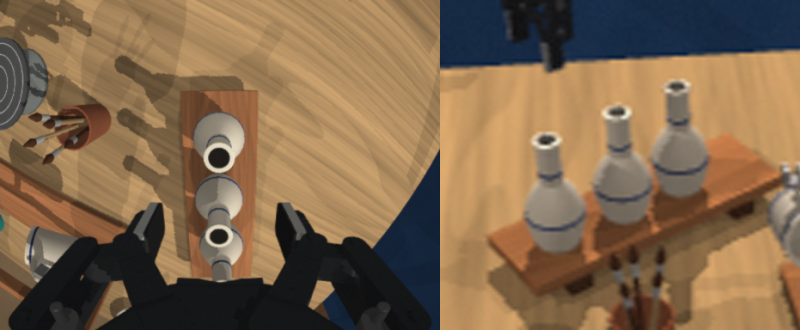

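The vase stands upright on the board and nothing was disturbed. I move on to the mug.

>>> send_rows([
  [1,0,-0.1,-0.18,0,0,0.035],
  [1,0,-0.2,-0.18,0,0,0.07],
  [1,0,-0.3,-0.18,0,0,0.105],
  [1,0,-0.4,-0.18,0,0,0.14],
  [1,0,-0.5,-0.18,0,0,0.175],
  [1,0,-0.6,-0.18,0,0,0.21],
  [1,0,-0.7,-0.18,0,0,0.245],
  [1,0,-0.8,-0.18,0,0,0.28],
  [1,0,-0.9,-0.18,0,0,0.315],
  [1,0,-0.96,-0.18,0,0,0.33],
  [1,0,-0.96,-0.18,0,0,0.33],
])

```text
clock: 9.97
tcp_pos: [0.4015, 0.1627, 0.3186]
orientation: [-0.792, -3.038, 0.005]
contact_force: [0.7, -0.2, 0.1]
grip_width: 0.0853
```

>>> send_rows([
  [1,-0.19,-0.2,0,0,0,0],
  [1,-0.38,-0.4,0,0,0,0],
  [1,-0.57,-0.6,0,0,0,0],
  [1,-0.77,-0.83,0,0,0,0],
  [1,-0.77,-0.83,0,0,0,0],
])

```text
clock: 10.38
tcp_pos: [0.4423, -0.0065, 0.3195]
orientation: [-0.795, -3.039, 0.004]
contact_force: [-0.7, -0.4, 0.1]
grip_width: 0.0857
```

>>> send_rows([
  [1,-0.15,-0.24,0,0,0,0],
  [1,-0.3,-0.48,0,0,0,0],
  [1,-0.45,-0.72,0,0,0,0],
  [1,-0.61,-0.96,0,0,0,0],
  [1,-0.61,-0.96,0,0,0,0],
])

```text
clock: 10.8
tcp_pos: [0.4516, -0.1767, 0.3199]
orientation: [0.795, 3.039, -0.005]
contact_force: [-0.9, 0.5, 0.7]
grip_width: 0.0854
```

>>> send_rows([
  [1,-0.15,-0.24,0,0,0,0],
  [1,-0.3,-0.48,0,0,0,0],
  [1,-0.45,-0.72,0,0,0,0],
  [1,-0.6,-0.91,0,0,0,0],
  [1,-0.6,-0.91,0,0,0,0],
  [1,-0.6,-0.91,0,0,0,0],
  [1,-0.6,-0.91,0,0,0,0],
])

```text
clock: 11.38
tcp_pos: [0.4655, -0.3319, 0.3189]
orientation: [-0.782, -3.04, -0.001]
contact_force: [-1.4, -0.2, 1.1]
grip_width: 0.0855
```

```bash
python3 - <<'E'
from h import *
o=r.get_obs();print(o['clock'],o['tcp_pos'],o['joints'].round(2));print(R.from_rotvec(o['orientation']).as_matrix().round(3))
f=snap('wrist','w4')
cv2.imwrite('pics/w4b.png',cv2.resize(f['pixels'][:,:,::-1],(800,600),interpolation=cv2.INTER_CUBIC))
for P in [(.462,-.333,.18),(.433,-.11,.085)]: print(proj(f,P,True)*1.5625)
E
```

```text
11.3833 [ 0.46552063 -0.33192691  0.31891071] [-0.15  0.31  0.84  1.75 -0.25  1.19  1.83]
[[-0.876  0.483 -0.002]
 [ 0.483  0.876  0.001]
 [ 0.003  0.    -1.   ]]
[396.40625 280.3125 ]
[616.09375  97.96875]
```

View pics/w4b.png

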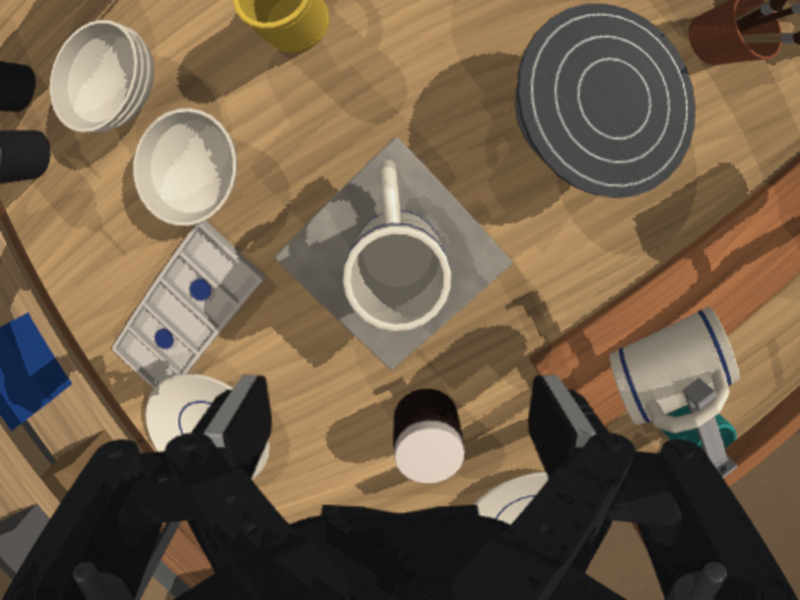

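```bash
python3 - <<'E'
from h import *
f=load('w4');s=1.5625
W=lambda u,v,z:atz(f,u/s,v/s,z,True)
p=W(397,277.5,.18);print(p,'wheel',W(613.5,98,.085),'handle',W(388,165,.16))
e=[W(*q,.085) for q in((517,100),(695,100),(606,3),(612,196))];print(e)
import numpy as np
# circle fit on dark ring rim picks
q=[W(*x,.085) for x in((517,90),(694,90),(590,4),(625,195),(545,30),(665,30),(680,160))]
A=np.array([[2*a[0],2*a[1],1] for a in q]);b=[a[0]**2+a[1]**2 for a in q];c=np.linalg.lstsq(A,b,rcond=None)[0];print(c[:2],np.sqrt(c[2]+c[0]**2+c[1]**2))
print(to_tool([p[0],p[1],.150]))
E
```

```text
[ 0.4606 -0.3319  0.18  ] wheel [ 0.4321 -0.1123  0.085 ] handle [ 0.3994 -0.3045  0.16  ]
[array([ 0.4001, -0.1913,  0.085 ]), array([ 0.4638, -0.0321,  0.085 ]), array([ 0.3557, -0.0752,  0.085 ]), array([ 0.5058, -0.1512,  0.085 ])]
[ 0.43213374 -0.10947395] 0.08389108983409181
[ 0.026 -0.021  1.128]
```

Mug rim centre at (397,278), about 5 mm off the TCP, and the handle lies along tool x. I centre over it and descend.

>>> send_rows([
  [1,0.03,-0.02,0,0,0,0],
  [1,0.03,-0.02,0.15,0,0,0],
  [1,0.03,-0.02,0.35,0,0,0],
  [1,0.03,-0.02,0.55,0,0,0],
  [1,0.03,-0.02,0.7,0,0,0],
  [1,0.03,-0.02,0.8,0,0,0],
  [1,0.03,-0.02,0.8,0,0,0],
  [1,0.03,-0.02,0.8,0,0,0],
])

```text
clock: 12.1
tcp_pos: [0.46, -0.3323, 0.2003]
orientation: [-0.782, -3.042, -0.001]
contact_force: [0.8, -0.1, 0.6]
grip_width: 0.0853
```

```bash
python3 - <<'E'
from h import *
print(to_tool([.4606,-.3319,.148]))
E
```

```text
[-0.003  0.004  0.349]
```

>>> send_rows([
  [1,0,0,0.1,0,0,0],
  [1,0,0,0.2,0,0,0],
  [1,0,0,0.3,0,0,0],
  [1,0,0,0.35,0,0,0],
  [1,0,0,0.35,0,0,0],
  [1,0,0,0.35,0,0,0],
  [0.85,0,0,0.35,0,0,0],
  [0.8,0,0,0.35,0,0,0],
  [0.75,0,0,0.35,0,0,0],
  [0.7,0,0,0.35,0,0,0],
  [0.5,0,0,0.35,0,0,0],
  [0,0,0,0.35,0,0,0],
  [0,0,0,0.35,0,0,0],
  [0,0,0,0.35,0,0,0],
  [0,0,0,0.35,0,0,0],
  [0,0,0,0.35,0,0,0],
], squeeze=40)

```text
clock: 13.43
tcp_pos: [0.4611, -0.3338, 0.1493]
orientation: [0.784, 3.04, 0.001]
contact_force: [-0.8, 3.8, 7.1]
grip_width: 0.066
```

>>> send_rows([
  [0,0,0,-0.05,0,0,0],
  [0,0,0,-0.12,0,0,0],
  [0,0,0,-0.22,0,0,0],
  [0,0,0,-0.34,0,0,0],
  [0,0,0,-0.4,0,0,0],
  [0,0,0,-0.4,0,0,0],
  [0,0,0,-0.4,0,0,0],
])

```text
clock: 14.02
tcp_pos: [0.4602, -0.3336, 0.2082]
orientation: [0.784, 3.041, 0.0]
contact_force: [-0.1, 0.3, -1.8]
grip_width: 0.0656
```

```bash
python3 - <<'E'
from h import *
o=r.get_obs();print(o['tcp_pos'],o['contact_force'],to_tool([.4325,-.111,o['tcp_pos'][2]]))
f=snap('wrist','w5')
cv2.imwrite('pics/w5b.png',cv2.resize(f['pixels'][:,:,::-1],(800,600),interpolation=cv2.INTER_CUBIC))
E
```

```text
[ 0.46021181 -0.33362511  0.20818241] [-0.14646499  0.28713664 -1.8416721 ] [ 0.88  1.21 -0.  ]
```

View pics/w5b.png

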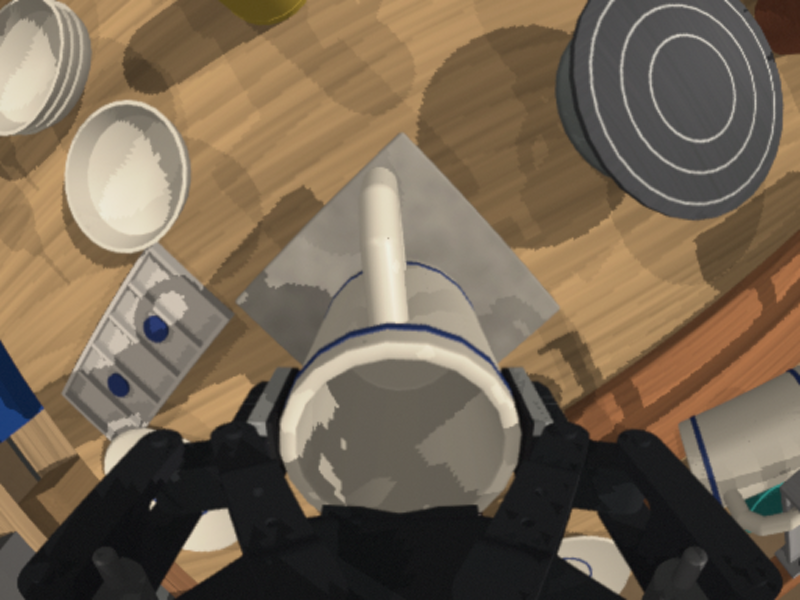

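```bash
python3 - <<'E'
from h import *
from scipy.optimize import least_squares
f=load('w5');s=1.5625
q=np.array([atz(f,u/s,v/s,.239,True) for u,v in((400,337),(281,428),(521,428),(312,365),(486,365),(312,500),(492,495))])
F=least_squares(lambda c:np.hypot(q[:,0]-c[0],q[:,1]-c[1])-.033,[.46,-.333]);print(F.x,F.fun.round(4))
o=r.get_obs();M=R.from_rotvec(o['orientation']).as_matrix()
print('mug off in tool mm',M.T@(np.array([*F.x,o['tcp_pos'][2]])-o['tcp_pos'])*1000)
E
```

```text
[ 0.45854189 -0.33351594] [-0.0007 -0.0012 -0.0007 -0.0003 -0.0006 -0.0014 -0.0017]
mug off in tool mm [ 1.02774786e+00 -8.34430649e-01  1.86056640e-04]
```

The mug is held upright and about 1 mm off the TCP. I carry it to the wheel.

>>> send_rows([
  [0,0.07,0.1,0,0,0,0],
  [0,0.16,0.22,0,0,0,0],
  [0,0.25,0.34,0,0,0,0],
  [0,0.35,0.47,0,0,0,0],
  [0,0.44,0.6,0,0,0,0],
  [0,0.53,0.72,0,0,0,0],
  [0,0.62,0.84,0,0,0,0],
  [0,0.7,0.95,0,0,0,0],
  [0,0.73,1,0,0,0,0],
  [0,0.73,1,0,0,0,0],
])

```text
clock: 14.9
tcp_pos: [0.4361, -0.1468, 0.2068]
orientation: [-0.779, -3.041, -0.001]
contact_force: [0.2, 0.0, -1.2]
grip_width: 0.0656
```

>>> send_rows([
  [0,0.07,0.1,0,0,0,0],
  [0,0.145,0.21,0,0,0,0],
  [0,0.145,0.21,0.1,0,0,0],
  [0,0.145,0.21,0.2,0,0,0],
  [0,0.145,0.21,0.27,0,0,0],
  [0,0.145,0.21,0.3,0,0,0],
  [0,0.145,0.21,0.3,0,0,0],
  [0,0.145,0.21,0.3,0,0,0],
])

```text
clock: 15.57
tcp_pos: [0.4329, -0.1121, 0.1628]
orientation: [-0.787, -3.041, 0.001]
contact_force: [-0.2, 0.3, -2.8]
grip_width: 0.0661
```

```bash
python3 - <<'E'
from h import *
o=r.get_obs();print(o['tcp_pos'],o['contact_force'],to_tool([.433,-.111,.1493]))
f=snap('wrist','w6');t=snap('top','t6')
a=cv2.resize(f['pixels'][:,:,::-1],(480,360));b=cv2.resize(t['pixels'][180:250,265:330,::-1],(320,345),interpolation=2)
cv2.imwrite('pics/w6b.png',np.hstack([a,np.vstack([b,np.zeros((15,320,3),np.uint8)])]))
K=proj(f,(.4325,-.111,.085),True);print(K*480/512)
E
```

```text
[ 0.43294424 -0.11212337  0.16279473] [-0.190136    0.25702715 -2.77602487] [0.003 0.007 0.09 ]
[241.78125 189.46875]
```

View pics/w6b.png

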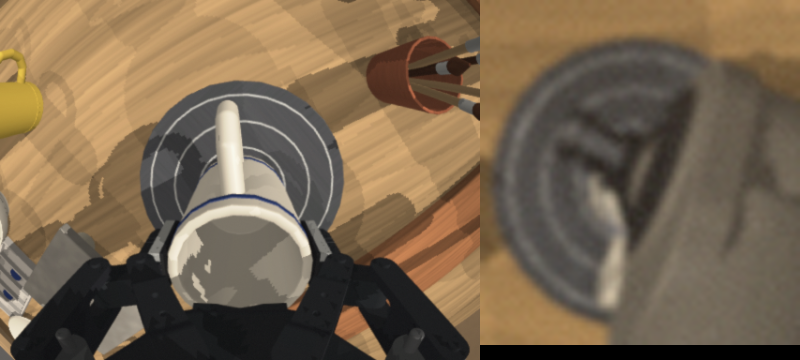

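The mug is centred over the wheel, so I lower it gently.

>>> send_rows([
  [0,0.003,0.007,0.03,0,0,0],
  [0,0.003,0.007,0.05,0,0,0],
  [0,0.003,0.007,0.065,0,0,0],
  [0,0.003,0.007,0.075,0,0,0],
  [0,0.003,0.007,0.08,0,0,0],
  [0,0.003,0.007,0.085,0,0,0],
  [0,0.003,0.007,0.085,0,0,0],
  [0,0.003,0.007,0.085,0,0,0],
])

```text
clock: 16.33
tcp_pos: [0.4331, -0.1102, 0.1501]
orientation: [0.785, 3.042, -0.0]
contact_force: [-0.8, -0.5, -2.5]
grip_width: 0.0661
```

>>> send_rows([
  [0,0,0,0.005,0,0,0],
  [0,0,0,0.01,0,0,0],
  [0,0,0,0.01,0,0,0],
])

```text
clock: 16.58
tcp_pos: [0.4335, -0.1102, 0.1492]
orientation: [0.785, 3.042, 0.001]
contact_force: [-2.5, 1.3, 8.1]
grip_width: 0.0662
```

>>> send_rows([
  [0.8,0,0,0,0,0,0],
  [0.85,0,0,0,0,0,0],
  [0.9,0,0,0,0,0,0],
  [1,0,0,0,0,0,0],
  [1,0,0,0,0,0,0],
  [1,0,0,0,0,0,0],
  [1,0,0,-0.06,0,0,0],
  [1,0,0,-0.15,0,0,0],
  [1,0,0,-0.3,0,0,0],
  [1,0,0,-0.5,0,0,0],
  [1,0,0,-0.7,0,0,0],
  [1,0,0,-0.9,0,0,0],
  [1,0,0,-1,0,0,0],
  [1,0,0,-1,0,0,0],
  [1,0,0,-1,0,0,0],
])

```text
clock: 17.83
tcp_pos: [0.4334, -0.1102, 0.2994]
orientation: [0.784, 3.04, 0.003]
contact_force: [-0.1, 0.0, -0.2]
grip_width: 0.0854
```

```bash
python3 - <<'E'
from h import *
o=r.get_obs();print(o['clock'],o['tcp_pos'],o['contact_force'])
f=snap('wrist','w7')
cv2.imwrite('pics/w7b.png',cv2.resize(f['pixels'][:,:,::-1],(800,600),interpolation=cv2.INTER_CUBIC))
print(proj(f,(.4325,-.111,.18),True)*1.5625,proj(f,(.4325,-.111,.085),True)*1.5625)
E
```

```text
17.8333 [ 0.43341539 -0.11023127  0.29935328] [-0.1363814   0.04496365 -0.21007874]
[398.4375 291.875 ] [398.4375 256.5625]
```

View pics/w7b.png

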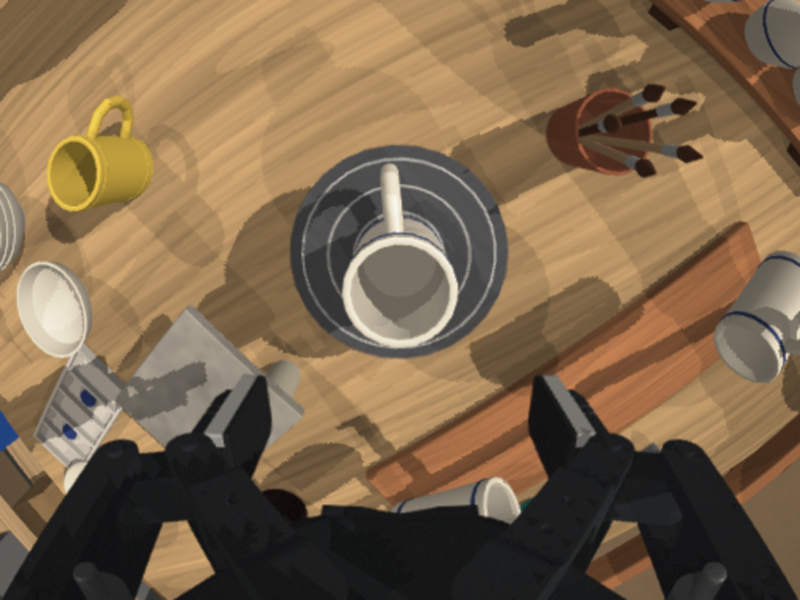

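```bash
python3 - <<'E'
from h import *
f=load('w7');s=1.5625
W=lambda u,v,z:atz(f,u/s,v/s,z,True)
for L,z,rr in((((399,145),(399,357),(290,250),(508,250)),.085,.085),(((400,233),(400,349),(343,291),(458,291)),.18,.033)):
    q=np.array([W(*p,z) for p in L]);A=np.c_[2*q[:,:2],np.ones(4)];c=np.linalg.lstsq(A,(q[:,:2]**2).sum(1),rcond=None)[0];print(c[:2].round(4),np.sqrt(c[2]+c[0]**2+c[1]**2))
E
```

```text
[ 0.4323 -0.1104] 0.08401064261226342
[ 0.4337 -0.1104] 0.03339355146992403
```

The mug is within about 2 mm of the wheel centre, upright and released. I hand in.

```bash
python3 - <<'E'
from h import *
print(r.hand_in())
E
```

```text
the job is handed in; nothing more can be done
None
```

The job is done and handed in at about 18 s of the 61 s allowed; `hand_in` gives no verdict.

- **Vase:** It was the finished piece on the wheel. I gripped it by the neck, carried it over the brush pot and stood it at the near end of the ware board, about 93 mm from the nearer board vase. The side and wrist pictures after release showed it upright on the board, with the two other vases apparently undisturbed. I did not re-measure its tilt or position numerically.
- **Mug:** I then took it from the kiln shelf and set it down on the wheel, with about 8 N of upward force on the tool at contact. The last wrist picture put its rim centre at (0.4337, -0.1104) m and the wheel centre at (0.4323, -0.1104) m, so it is about 1.4 mm off centre.
- **End state:** The gripper is open, about 12 cm clear above the mug's rim, and the tool force reads about zero. No warning came up during the run.

**Disagreement:** The side camera gave positions 5 to 18 mm different in y from the top camera. I used the top and wrist readings, which agreed to about 3 mm, the wheel centre included.

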